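# Seat a temperature logger in its readout dock

### The arm

A 7-joint arm with a two-finger parallel gripper is mounted at the origin on the work surface; the furniture and walls round the work are solid. World frame = base frame: x ahead of the robot, y to its left, z up, the work surface at z = 0. Lengths are in mm, angles in degrees, forces in N, time in s.
With the tool pointing down it reaches from about 400 to 875 mm from the base axis. Payload 19.3 kg.
Tool frame: the origin (TCP) lies on the centre line of the jaws, within the pads' length; the fingertips stand 19 mm ahead of it and the grasp point (between the pads) is the TCP; z points along the fingers, y is the direction in which the jaws open and shut (so a half turn about z gives the same grasp; the last joint's range is limited). The gripper opens to 85 mm and grips with 20 to 120 N. Pads are 22 mm wide; open, the fingers measure 114 mm over their backs; the gripper's body (76 mm by 85 mm) begins 54 mm behind the grasp point. The pads swing forward as they close: fully open they stand 13 mm farther back than shut.
Start: joints at [64.217, 29.874, -2.08, 91.645, 1.215, 58.505, -6.463], TCP at [231.681, -580.464, 250.291] pointing down, gripper open.
Joint ranges: [-166.77, 166.77], [-17.47, 122.26], [-85.68, 81.53], [9.62, 139.38], [-72.42, 252.41], [9.2, 110.78], [-144.41, 144.41]. Speed limits (degrees/s): [108.29, 108.29, 136.94, 136.94, 172.46, 172.46, 172.46].

### API

Orientations are given as a 3x3 rotation matrix whose columns are the frame's x, y, z axes.
In Python, from bench import read_state, optics, workorder gives the robot as it stands.
- The arm moves only by the tool servo_tool, never from a script. Its arguments are lists of equal length, an entry for each row: "offset": the shift along the tool's x, y, z in cm, a list of three; "twist": the turn about the tool's z in degrees. In form: {"offset": [[x, y, z], ...], "twist": [twist, ...]}. A call has exactly 10 rows; each row shifts and turns the commanded pose from where the row before left it, along the tool's axes as they then stand; what a row does not reach is not made up. A row lasts 1/12 s, in which the tool goes at most 41.7 mm and 7.16 degrees, less where a joint would pass 70% of its speed; a pose out of reach is approached as far as the arm can. A call with a gripper value outside its range is refused whole. "grip" is the opening, from 0 (shut) to 1 (fully open), set as the call begins (left out, the last holds). The fingers move at their own pace and stop on an object; "grip_force" is the grip in N (left out, the last holds). Time passes only in rows, so rows that do not move let the fingers close, or fill a call up. It gives the time, the measured TCP pose, the force and the opening at its end, in the units of the state.
- read_state(): the state, without advancing time (a new reading comes with each control period).
- optics.capture(name): name is "scene" or "top"; returns (picture, depth): 480x640x3 uint8, red, green, blue; 480x640 float32, mm along the optical axis (not along the pixel's ray), 0 where there is no reading.
- optics.calibration(name): a dict with "mtx" (3x3 intrinsics, pixels), "R" (3x3) and "t" (3): a world point X has camera coordinates R X + t. Camera axes: x right, y down, z forward; pixel columns grow to the right and rows downward; lengths in mm; the calibration is good to about 2 mm. A picture is of the moment at which its call begins. calibration takes no time and is no camera call.
- workorder.sign_off(): hands the job in, once; it reports no verdict.
The state is a dict: "time": time; "joint_pos": joint angles; "qvel": joint speeds; "tau": joint torques, N m; "ee_pos": TCP position; "orientation": TCP orientation; "ft_force": force on the tool from outside, world axes, zero at the start; "ft_torque": the same for the moment, N m; "opening": finger opening in mm.
Only numpy, scipy, OpenCV 4.12 (cv2) and the standard library are available. Lean on these libraries where they do the work, as an engineer would, in place of code of your own. Each camera call takes 0.05 s, during which the arm holds its last target.

### The job

The temperature logger has to be read out: pick it up, slide it flat, display up and display end first, into the open mouth of the readout dock and push it in, gently, until you feel it come fully home against the stop hidden inside; then let go and leave it there. Do not force it, and leave the other things on the bench where they are.

Things in the scene. Friction and masses are not known exactly. Their poses are not given: they have to be found in the camera images.
- logger_mid (a point): temperature logger: loose white flat box, small display on top, 86 mm long (x) x 52 wide (y) x 21 thick (z up), 0.1 to 0.2 kg. The point is its centre, 10.5 mm above its underside. It lies flat on the bench; its +x end (the display's) points roughly away from the robot and goes in first. Take it across the 52 mm width near its rear (-x) end: 32 to 62 mm there stay outside the dock.
- dock_mouth (a point): readout dock, fixed: a blue hood with a blind slot open to -x (to the robot). This point: middle of the slot's mouth, on the deck the logger slides on, 14 mm above the bench; x points straight into the slot, y across, z up. Slot 56 mm wide with flared cheeks in its first 10 mm, 27 mm high. Home = the logger's front end 24 to 54 mm inside the mouth, a depth that differs each time.
- dock_tongue (a point): front end of the dock's grey tongue, on its top: from the mouth the deck goes on for 50 mm towards -x at the same height, 14 mm above the bench, but only 36 mm wide, so that fingers can stand on both sides of it below the logger. Axes as at the mouth.
- dock_roof (a point): middle of the top of the dock's blue hood (72 mm long, 72 mm wide, top 46 mm above the bench). From 3 mm inside the mouth a leaf spring hangs under it, with a sloping front: it presses on the logger's top with 1 to 2 N, so sliding in takes a drag of 1 to 5 N. The hidden stop behind is rigid: there the force rises steeply. Over 22 N between logger and dock does damage.
- stop_pin (a joint): how far the contact pin before the hidden stop is pushed in (m): 0 = untouched, 0.004 = logger fully home. The last 4 mm of the way press it; its spring is weak (0.2 to 0.4 N), cannot be felt, and brings it out again if the logger backs off. It does not tell at what depth the stop is.
- note_pad_mid (a point): yellow pad of notes 76x76x20 mm, loose bystander; its middle
- tape_mid (a point): roll of clear tape 100x100x26 mm lying flat, loose bystander; its middle
- label_roll_mid (a point): roll of white labels, 76 mm across, 53 mm high, loose bystander; its middle
- marker_mid (a point): blue marker pen 136 mm long, lying, loose bystander; its middle
- logger_front (a point): middle of the logger's front end face, the end nearest the display, half-way up: 43 mm from its centre along +x. Axes as at logger_mid.
There are look-alikes about, which are no part of the job. What is shaped like the part that bears logger_mid but blue is not meant.

How it is judged:
By the outcome, as a careful person would: the job done as asked, in the order asked, and still so for the second after the job is handed in, with the robot touching nothing.
It also fails if it takes over 48 s, if anything falls off the work surface, if the arm or the gripper's body presses on something with over 40 N, if the wrist force passes 120 N, or if a joint passes its speed limit or range.

## Working session

There is one attempt and no reset: what is moved stays moved. The work goes in short steps, Python scripts to look and compute and a tool call to move; the robot and the scene stay as the last step left them, time stands still between calls to the robot, and variables do not carry over. Pictures are saved under pics/ and viewed, and the job is handed in when it is done.

Besides the shell and the picture viewer there is one more tool, called after ">>>" by a JSON object that holds its "api" and its "payload", one argument or row to a line. servo_tool: Moves the arm, as the interface text tells. Its arguments: {"type":"object","properties":{"offset":{"type":"array"},"twist":{"type":"array"},"grip":{"type":"number"},"grip_force":{"type":"number"}},"required":["offset","twist"]}

```bash
mkdir -p pics
python3 - <<'E'
from bench import read_state, optics, workorder
import cv2, numpy as np
for n in ("scene","top"):
    p,d=optics.capture(n); cv2.imwrite(f"pics/{n}0.png",p[:,:,::-1]); np.save(f"pics/{n}0.npy",d)
    c=optics.calibration(n); print(n,c)
s=read_state(); print(s)
E
```

```text
scene {'mtx': array([[469.82682564,   0.        , 315.36389424],
       [  0.        , 469.82682564, 242.80256807],
       [  0.        ,   0.        ,   1.        ]]), 'R': array([[-0.74091861, -0.67156853, -0.00594247],
       [-0.59675658,  0.66238873, -0.4529048 ],
       [ 0.30809283, -0.33201939, -0.89153908]]), 't': array([366.55785967, 272.59423676, 826.60253832])}
top {'mtx': array([[576.87229886,   0.        , 313.20082407],
       [  0.        , 576.87229886, 244.11287087],
       [  0.        ,   0.        ,   1.        ]]), 'R': array([[-2.81087960e-04, -9.99897070e-01,  1.43447227e-02],
       [-9.86918375e-01, -2.03528092e-03, -1.61207877e-01],
       [ 1.61220479e-01, -1.42023840e-02, -9.86816219e-01]]), 't': array([  30.90016138,  453.87452128, 1196.55736022])}
{'time': 0.1, 'joint_pos': array([64.21773424, 29.90505046, -2.08039488, 91.66725876,  1.21566298,
       58.50454116, -6.46287134]), 'qvel': array([-0.00257166, -0.04619237,  0.03044897, -0.07463996,  0.03011725,
       -0.01022054,  0.02307684]), 'tau': array([ 3.92180169e-03, -9.28496218e+01,  1.98423475e+00, -3.70532548e+01,
        1.80869474e-02,  5.59017935e-03,  1.57583040e-04]), 'ee_pos': array([ 231.56547385, -580.24686655,  249.81134744]), 'orientation': array([[ 9.28750357e-01,  3.70705523e-01, -4.35152656e-04],
       [ 3.70705768e-01, -9.28749971e-01,  8.51202081e-04],
       [-8.86027039e-05, -9.51867837e-04, -9.99999543e-01]]), 'ft_force': array([ 0.3472775 , -0.36754291, -0.05601929]), 'ft_torque': array([ 0.01985007,  0.02352958, -0.04689289]), 'opening': 85.4026939193161}
```

View pics/scene0.png

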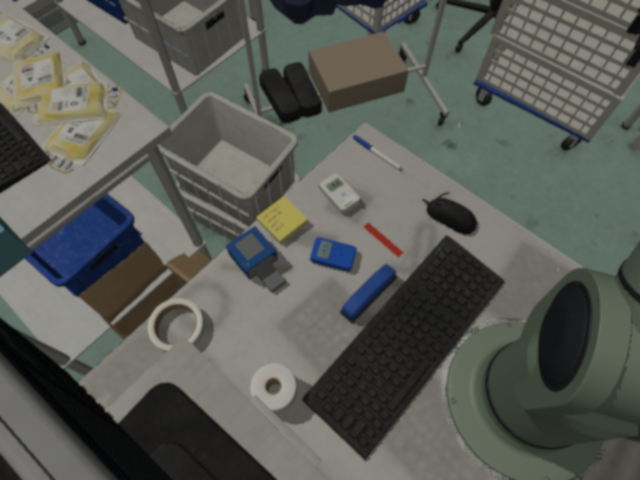

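View pics/top0.png

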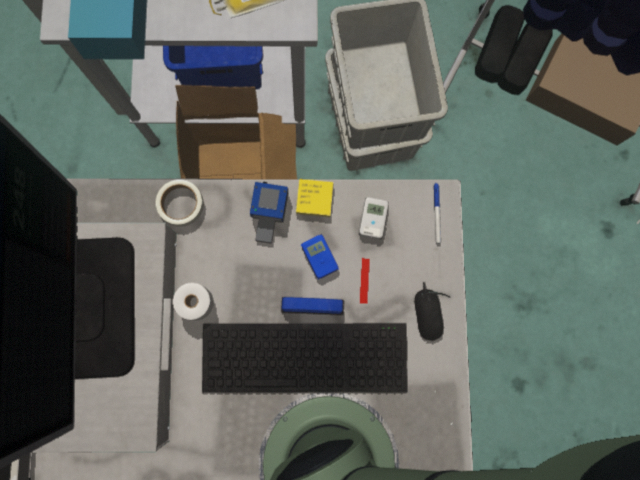

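The pictures show the dock at top (268,203), its tongue at (265,232), the pad beside it at (315,198), tape at (180,203), label roll at (191,301) and marker at (437,213). Candidates for the logger are the white box at top (374,218)/scene (341,194) and the blue box at top (320,256)/scene (333,253). By the description I choose the white one, and check it in a close crop.

```bash
cat > h.py <<'E'
import numpy as np, cv2
from bench import optics
def ray(n,uv,z):
    c=optics.calibration(n); K,R,t=c["mtx"],c["R"],c["t"]
    uv=np.atleast_2d(np.asarray(uv,float)); d=np.c_[uv,np.ones(len(uv))]@np.linalg.inv(K).T@R
    o=-R.T@t; return o+d*((z-o[2])/d[:,2])[:,None]
def proj(n,X):
    c=optics.calibration(n); X=np.atleast_2d(X); q=(X@c["R"].T+c["t"])@c["mtx"].T; return q[:,:2]/q[:,2:]
def cloud(n,d):
    c=optics.calibration(n); K,R,t=c["mtx"],c["R"],c["t"]
    v,u=np.mgrid[:480,:640]; P=np.stack([(u-K[0,2])/K[0,0]*d,(v-K[1,2])/K[1,1]*d,d],-1)
    return (P-t)@R
E
python3 - <<'E'
import cv2,numpy as np
from h import *
for n,(a,b,c,d) in dict(top=(230,410,170,290),scene=(210,390,150,300)).items():
    p=cv2.imread(f"pics/{n}0.png")[c:d,a:b]; cv2.imwrite(f"pics/{n}crop.png",cv2.resize(p,None,fx=4,fy=4,interpolation=cv2.INTER_CUBIC))
d=np.load("pics/top0.npy"); C=cloud("top",d)
for uv in [(374,230),(374,218),(320,270),(268,190),(268,205),(256,205),(265,228),(265,237),(315,198),(340,230),(437,220)]:
    print(uv,C[uv[1],uv[0]].round(1))
E
```

```text
(374, 230) [ 488.  -101.4   20. ]
(374, 218) [ 515.3 -102.2   17.3]
(320, 270) [399.8  16.5  23.3]
(268, 190) [569.4 128.5  48.7]
(268, 205) [536.8 128.2  46.9]
(256, 205) [536.7 153.9  46.9]
(265, 228) [492.4 136.1  17.1]
(265, 237) [473.8 136.3   9.5]
(315, 198) [559.2  27.1  19.7]
(340, 230) [ 4.915e+02 -2.850e+01  4.000e-01]
(437, 220) [ 512.7 -242.3    9.8]
```

View pics/topcrop.png

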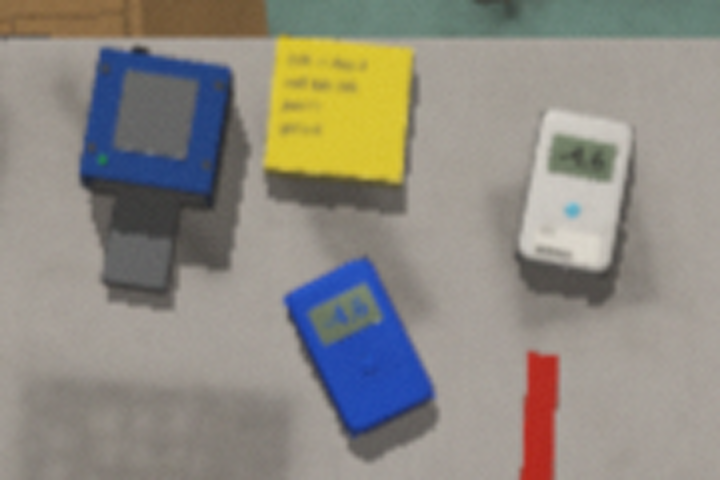

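View pics/scenecrop.png

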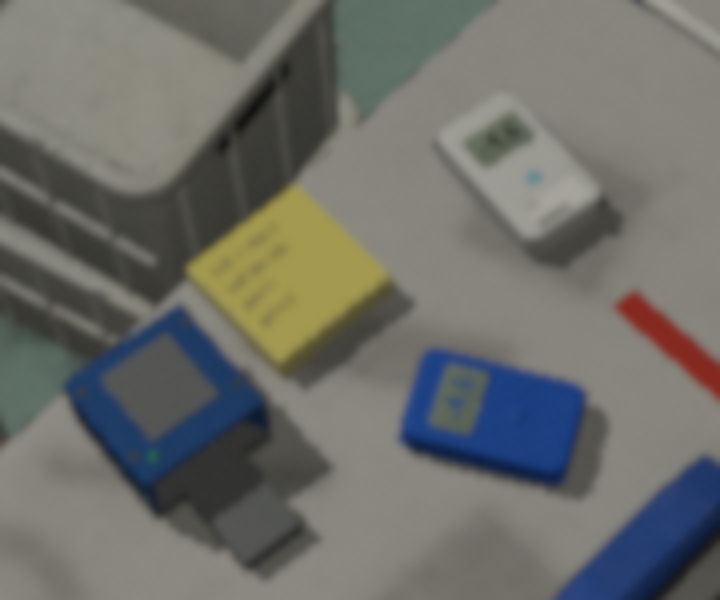

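The crop confirms it: the white box has a display at its far end, at top (376,210). The blue one is the decoy. Next I measure both poses.

```bash
cat >> h.py <<'E'
def rect(P):
    """min rect of world pts -> centre, (len along ~x, wid), yaw of the axis nearest +x"""
    (c,s,a)=cv2.minAreaRect(np.asarray(P[:,:2],np.float32)); 
    b=cv2.boxPoints((c,s,a)); e=b[1]-b[0]; f=b[2]-b[1]
    if abs(e[0])/np.linalg.norm(e)<abs(f[0])/np.linalg.norm(f): e,f=f,e
    if e[0]<0:e=-e
    return np.round(c,1),np.round([np.linalg.norm(e),np.linalg.norm(f)],1),round(float(np.degrees(np.arctan2(e[1],e[0]))),2)
def blob(m,near):
    m=cv2.morphologyEx(m.astype(np.uint8),cv2.MORPH_OPEN,np.ones((2,2)))
    cs,_=cv2.findContours(m,cv2.RETR_EXTERNAL,cv2.CHAIN_APPROX_NONE)
    return max([c for c in cs if cv2.pointPolygonTest(c,near,True)>-25],key=cv2.contourArea)[:,0,:]
E
python3 - <<'E'
import cv2,numpy as np
from h import *
for n,near in (("top",dict(log=(374,218),roof=(268,200),ton=(265,238))),("scene",dict(log=(341,194),roof=(250,245),ton=(276,282)))):
    p=cv2.imread(f"pics/{n}0.png"); hsv=cv2.cvtColor(p,cv2.COLOR_BGR2HSV); H,S,V=[hsv[...,i].astype(int) for i in range(3)]
    d=np.load(f"pics/{n}0.npy"); Z=cloud(n,d)[...,2]
    for k,(u,v) in near.items(): print(n,k,"hsv",hsv[v,u],"table",hsv[v+5,u+25])
    vis=p.copy()
    ms={"log":((V>175 if n=="top" else V>150)|(H>35)&(H<90)&(S>30)&(Z>8)&(Z<35),21),"roof":((Z>38)&(Z<56),46),"ton":((V<115)&(Z>6)&(Z<22)&(S<80),14)}
    for k,(m,z) in ms.items():
        try: c=blob(m,near[k])
        except Exception as e: print(k,e); continue
        P=ray(n,c,z); print(n,k,*rect(P),len(c)); cv2.drawContours(vis,[c[:,None]],-1,(0,0,255),1)
    u,v=near["roof"]; cx=(near["log"][0]+u)//2
    vis=vis[150:310,200:400]; cv2.imwrite(f"pics/{n}vis.png",cv2.resize(vis,None,fx=3.5,fy=3.5,interpolation=cv2.INTER_NEAREST))
E
```

```text
top log hsv [ 21  13 200] table [ 16  20 167]
top roof hsv [ 60   3 101] table [ 18  21 155]
top ton hsv [ 60   3 100] table [ 17  22 164]
top log [ 516.1 -102.7] [83.2 48.4] -10.89 110
top roof [545.4 124.8] [71.9 72.1] -8.58 127
top ton [487.6 132.4] [57.1 69.2] -8.74 109
scene log hsv [ 88  22 148] table [ 20  21 111]
scene roof hsv [40  9 86] table [110 102  75]
scene ton hsv [45  6 85] table [ 22  20 138]
scene log [505.3 -96.9] [59.4 44.5] -10.62 71
scene roof [544.7 128.6] [73.8 72.8] -8.52 114
scene ton [490.8 137.3] [65.1 71.4] -8.38 104
```

View pics/topvis.png

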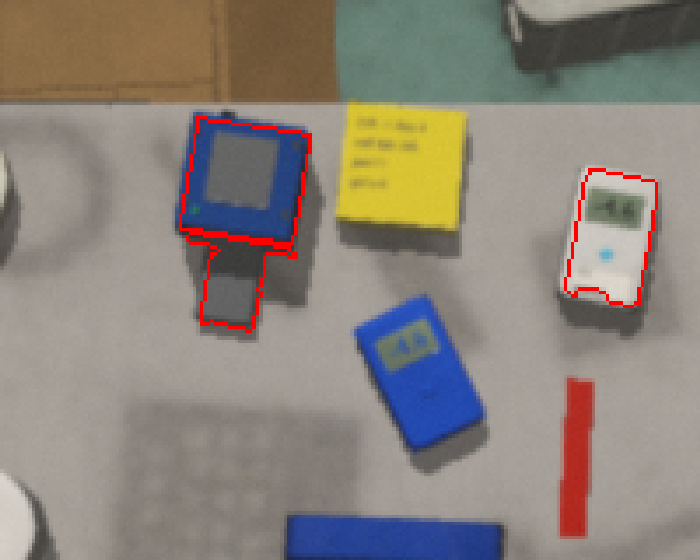

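View pics/scenevis.png

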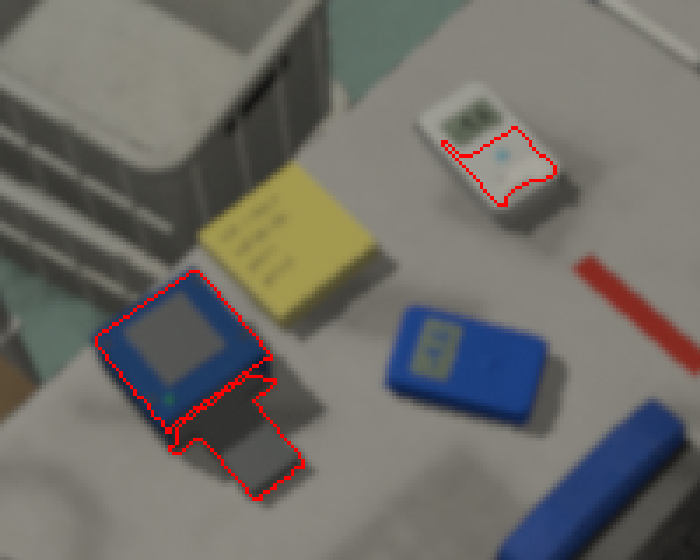

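Run:
```python
import cv2,numpy as np
from h import *
for n,nl,nr in (("top",(374,218),(268,200)),("scene",(341,194),(250,245))):
    p=cv2.imread(f"pics/{n}0.png"); hsv=cv2.cvtColor(p,cv2.COLOR_BGR2HSV); H,S,V=[hsv[...,i].astype(int) for i in range(3)]
    d=np.load(f"pics/{n}0.npy"); C=cloud(n,d); Z=C[...,2]
    for thr in (6,10,14):
        m=(Z>thr)&(Z<40); c=blob(m,nl); print(n,"logdepth",thr,*rect(ray(n,c,21)))
    u,v=nl; w=Z[v-15:v+15,u-8:u+8]; print("z med",np.median(w), "table",np.median(Z[225:235,338:345]) if n=="top" else np.median(Z[180:190,385:395]))
    m=(Z>15)&(Z<27); mm=np.zeros_like(m); mm[v-35:v+35,u-35:u+35]=1; q=C[m&mm]; print("pts",rect(q))
# tongue slices, top view: edges in rows 232..240 
p=cv2.imread("pics/top0.png",0).astype(float)
P=[]
for row in (233,235,237,239):
    l=p[row,250:282]; g=np.diff(l); a=g.argmin(); b=g.argmax(); 
    q=ray("top",[(250+a+.5,row),(250+b+.5,row)],14); print(row,l[::2].astype(int),q[:,:2].round(1).tolist(), q[:,:2].mean(0).round(1))
print(p[232:248,265].astype(int)); print(ray("top",[(265,r) for r in (240,241,242,243)],14)[:,0])
print(proj("top",[[509.6,131.9,14],[460.2,139.4,14]]),proj("scene",[[509.6,131.9,14],[460.2,139.4,14]]))
```

```text
top logdepth 6 [ 512.4 -102.8] [87.7 52.5] -10.98
top logdepth 10 [ 512.5 -102.9] [87.3 52.3] -10.98
top logdepth 14 [ 512.7 -103. ] [86.9 52.1] -11.09
z med 21.483284742808824 table 0.37559427933480716
pts (array([ 515.7, -101.4]), array([87.4, 52.2], dtype=float32), -11.18)
scene logdepth 6 [510.7 -96.6] [91.5 57.3] -11.15
scene logdepth 10 [511.5 -97.5] [89.5 55.8] -11.21
scene logdepth 14 [511.9 -98.7] [88.3 53.7] -11.15
z med 21.214289990634995 table 0.31780515563751194
pts (array([523.9, -65.9]), array([ 86.7, 125. ], dtype=float32), -12.2)
233 [159 158 159 103 100 100  99  97  99 101  97  82  86  82  80  78] [[481.8, 156.8], [481.9, 117.6]] [481.9 137.2]
235 [157 158 159 107 101  99 100 100  98 100  98  78  89  90  90  83] [[477.4, 156.8], [477.5, 117.6]] [477.5 137.2]
237 [155 156 154 105  99 101 100  99  98  97  97  70 114 148 144 134] [[473.0, 156.7], [473.1, 115.3]] [473. 136.]
239 [155 157 145  90  96  98  96  98  99  97  95  72 117 152 150 148] [[468.6, 158.8], [468.7, 115.3]] [468.6 137. ]
[100 100 101 100  99  98  99  97  96  78  69  90  94  97 127 155]
[466.39699821 464.18898891 461.98222939 459.77671859]
[[267.10285671 220.5522917 ]
 [263.36556606 242.80466083]] [[264.86298831 267.88928226]
 [280.18313058 286.17021265]]
```

>>> {"api": "servo_tool", "payload": {
  "offset": [
    [1.5, -1.3, 0.2],
    [2.8, -2.4, 0.3],
    [2.8, -2.4, 0.3],
    [2.8, -2.4, 0.3],
    [2.8, -2.4, 0.3],
    [2.8, -2.4, 0.3],
    [2.8, -2.4, 0.3],
    [2.8, -2.4, 0.3],
    [2.8, -2.4, 0.3],
    [2.8, -2.4, 0.3]
  ],
  "twist": [0, 0, 0, 0, 0, 0, 0, 0, 0, 0],
  "grip": 1
}}

```text
time: 0.93
ee_pos: [395.1, -267.1, 221.1]
orientation: [[0.929, 0.371, -0.0], [0.371, -0.929, -0.0], [-0.0, -0.0, -1.0]]
ft_force: [1.3, -0.9, -0.1]
opening: 85.5
```

>>> {"api": "servo_tool", "payload": {
  "offset": [
    [2.8, -2.4, 0.3],
    [2.8, -2.4, 0.3],
    [2.8, -2.4, 0.3],
    [2.8, -2.4, 0.3],
    [1.8, -1.5, 0.5],
    [0.8, -0.5, 1],
    [0, 0, 1.5],
    [0, 0, 1.5],
    [0, 0, 1.5],
    [0, 0, 1.5]
  ],
  "twist": [0, 0, 0, 0, 0, 0, 6, 6, 6, 6]
}}

```text
time: 1.77
ee_pos: [479.6, -110.5, 133.3]
orientation: [[0.999, -0.045, -0.0], [-0.045, -0.999, -0.0], [-0.0, 0.0, -1.0]]
ft_force: [0.4, 0.3, 0.3]
opening: 85.5
```

>>> {"api": "servo_tool", "payload": {
  "offset": [
    [0.25, -0.7, 0],
    [0.25, -0.75, 0],
    [0, 0, 1],
    [0, 0, 1.2],
    [0, 0, 1.2],
    [0, 0, 1.2],
    [0, 0, 1],
    [0, 0, 0.6],
    [0, 0, 0],
    [0, 0, 0]
  ],
  "twist": [0, 0, 4.2, 4.2, 0, 0, 0, 0, 0, 0]
}}

```text
time: 2.6
ee_pos: [485.7, -95.5, 72.6]
orientation: [[0.983, -0.184, 0.0], [-0.184, -0.983, 0.0], [0.0, -0.0, -1.0]]
ft_force: [-0.0, 0.6, 0.8]
opening: 85.6
```

Run:
```python
from h import *
from bench import read_state
for n in ("scene","top"):
    p,d=optics.capture(n); p=p[:,:,::-1]
    a,b=(400,300) if n=="top" else (350,200)
    x0,y0=(280,150) if n=="top" else (260,110)
    cv2.imwrite(f"pics/{n}1.png",cv2.resize(p[y0:y0+150,x0:x0+200],None,fx=3.5,fy=3.5))
s=read_state();print(s["ee_pos"],s["orientation"][:,0],s["ft_force"])
```

```text
[485.87557661 -95.62316515  72.92011149] [ 9.82889299e-01 -1.84195467e-01  8.09958510e-04] [-0.12694037  0.42950742  0.01478521]
```

View pics/scene1.png

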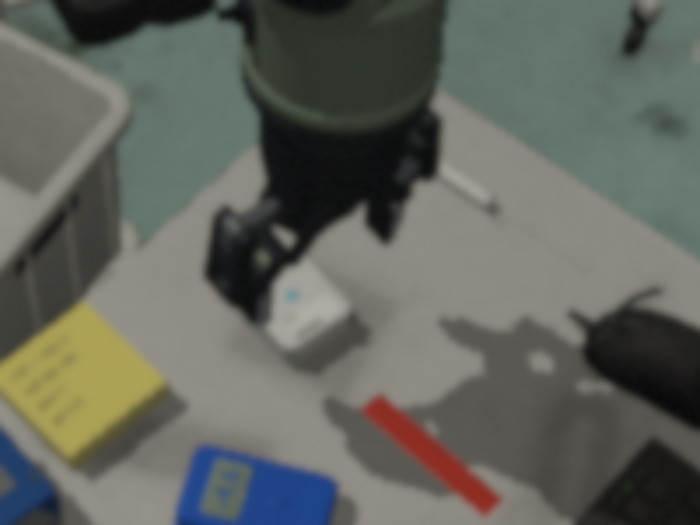

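View pics/top1.png

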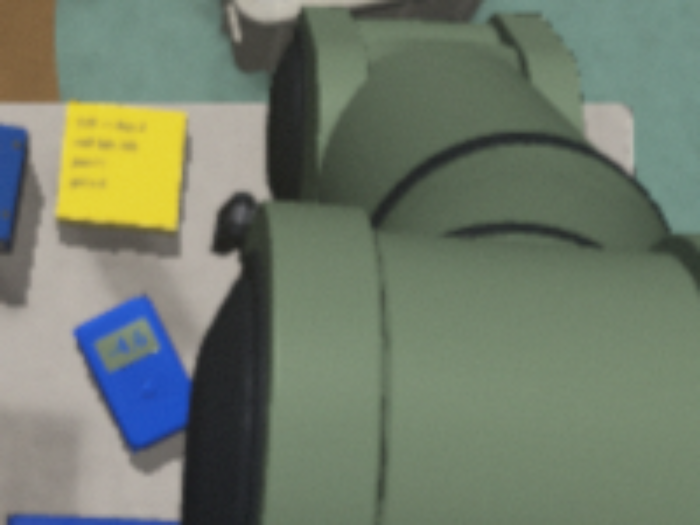

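The jaws straddle the logger in the scene view, around crop (280,280). The arm hides the top view. I descend and grip.

>>> {"api": "servo_tool", "payload": {
  "offset": [
    [0, 0, 0.8],
    [0, 0, 1],
    [0, 0, 1],
    [0, 0, 1],
    [0, 0, 0.8],
    [0, 0, 0.4],
    [0, 0, 0],
    [0, 0, 0],
    [0, 0, 0],
    [0, 0, 0]
  ],
  "twist": [0, 0, 0, 0, 0, 0, 0, 0, 0, 0]
}}

```text
time: 3.53
ee_pos: [485.7, -95.7, 22.7]
orientation: [[0.983, -0.185, 0.001], [-0.185, -0.983, -0.0], [0.001, -0.0, -1.0]]
ft_force: [0.3, 0.1, 0.9]
opening: 85.4
```

>>> {"api": "servo_tool", "payload": {
  "offset": [
    [0, 0, 0],
    [0, 0, 0],
    [0, 0, 0],
    [0, 0, 0],
    [0, 0, 0],
    [0, 0, 0],
    [0, 0, 0],
    [0, 0, 0],
    [0, 0, 0],
    [0, 0, 0]
  ],
  "twist": [0, 0, 0, 0, 0, 0, 0, 0, 0, 0],
  "grip": 0.45,
  "grip_force": 30
}}

```text
time: 4.37
ee_pos: [485.7, -95.6, 22.6]
orientation: [[0.983, -0.185, 0.0], [-0.185, -0.983, -0.0], [0.0, -0.0, -1.0]]
ft_force: [-2.3, 0.3, 6.0]
opening: 51.0
```

>>> {"api": "servo_tool", "payload": {
  "offset": [
    [0, 0, -0.4],
    [0, 0, -0.6],
    [0, 0, -0.8],
    [0, 0, -0.8],
    [0, 0, -0.8],
    [0, 0, -0.8],
    [0, 0, -0.6],
    [0, 0, -0.4],
    [0, 0, 0],
    [0, 0, 0]
  ],
  "twist": [0, 0, 0, 0, 0, 0, 0, 0, 0, 0]
}}

```text
time: 5.2
ee_pos: [485.5, -95.6, 74.4]
orientation: [[0.983, -0.185, 0.0], [-0.185, -0.983, 0.0], [0.0, -0.0, -1.0]]
ft_force: [0.1, 0.1, -0.5]
opening: 51.3
```

>>> {"api": "servo_tool", "payload": {
  "offset": [
    [-0.3, -0.7, 0],
    [-0.6, -1.4, 0],
    [-0.9, -2.1, 0],
    [-1, -2.3, 0],
    [-1, -2.3, 0],
    [-1, -2.3, 0],
    [-1, -2.3, 0],
    [-1, -2.3, 0],
    [-1, -2.3, 0],
    [-0.8, -1.9, 0]
  ],
  "twist": [0, 0, 0, 0, 0, 0, 0, 0, 0, 0]
}}

```text
time: 6.03
ee_pos: [436.6, 118.0, 73.9]
orientation: [[0.983, -0.183, -0.001], [-0.183, -0.983, 0.0], [-0.001, 0.0, -1.0]]
ft_force: [0.5, 0.6, -1.3]
opening: 51.1
```

>>> {"api": "servo_tool", "payload": {
  "offset": [
    [-0.6, -1.4, 0],
    [-0.4, -1, 0],
    [-0.2, -0.5, 0],
    [0, 0, 0],
    [0, 0, 0],
    [0, 0, 0],
    [0, 0, 0],
    [0, 0, 0],
    [0, 0, 0],
    [0, 0, 0]
  ],
  "twist": [0, 0, -1, -1, 0, 0, 0, 0, 0, 0]
}}

```text
time: 6.87
ee_pos: [431.4, 146.3, 74.3]
orientation: [[0.989, -0.151, 0.0], [-0.151, -0.989, 0.0], [0.0, -0.0, -1.0]]
ft_force: [0.5, 0.6, -0.8]
opening: 51.5
```

Run:
```python
from h import *
from bench import read_state
for n in ("scene","top"):
    p,d=optics.capture(n); p=p[:,:,::-1]
    np.save(f"pics/{n}2.npy",d); cv2.imwrite(f"pics/{n}2full.png",p)
    x0,y0=(200,150) if n=="top" else (190,180)
    cv2.imwrite(f"pics/{n}2.png",cv2.resize(p[y0:y0+150,x0:x0+200],None,fx=4,fy=4,interpolation=cv2.INTER_CUBIC))
s=read_state();print(s["ee_pos"],s["orientation"][:,0],s["ft_force"],s["ft_torque"],s["opening"])
```

```text
[431.32156766 146.42443213  74.30931614] [ 9.88611060e-01 -1.50493094e-01 -8.60979072e-06] [-0.25764852  0.69299069 -0.54469702] [ 0.02085441 -0.00802749 -0.00564272] 51.08759391479126
```

View pics/scene2.png

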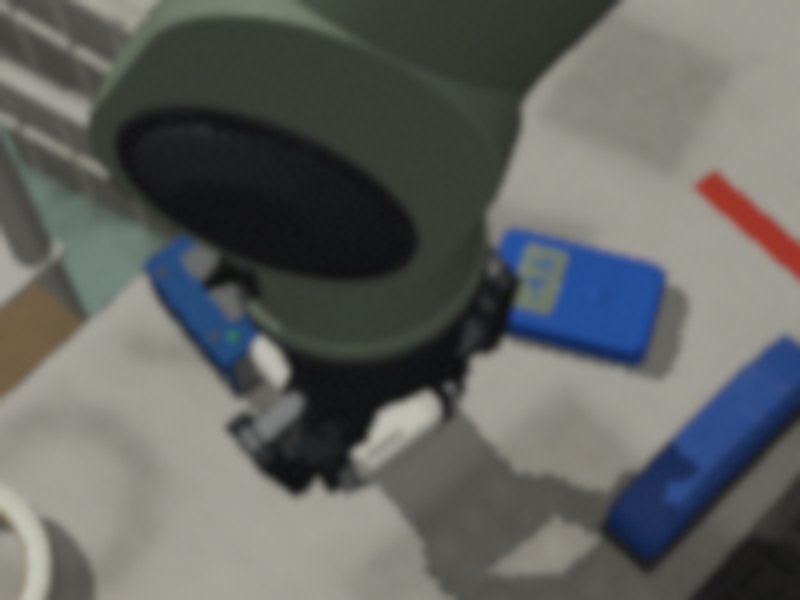

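View pics/top2.png

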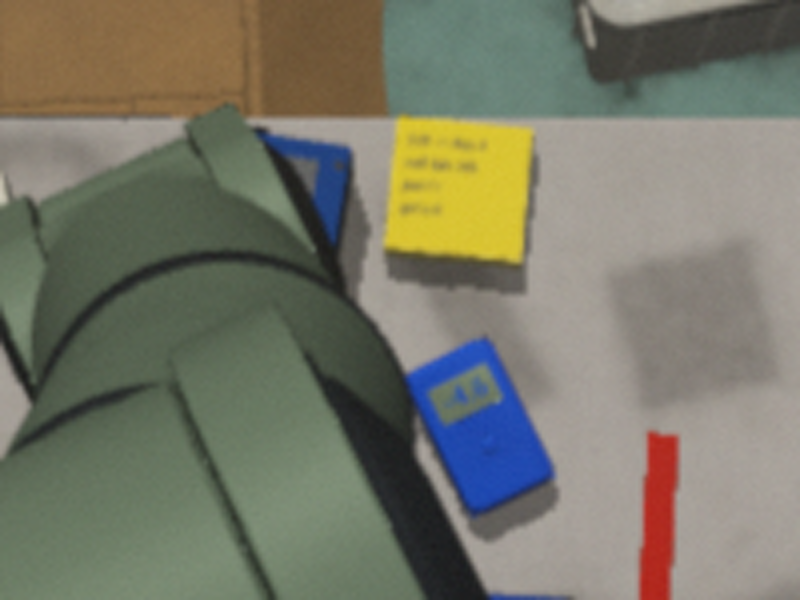

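Run:
```python
from h import *
u=np.array([np.cos(np.radians(-8.6)),np.sin(np.radians(-8.6))]); v=np.array([-u[1],u[0]])
C0=np.array([545.2,126.8])
for n in ("top","scene"):
    p=cv2.imread(f"pics/{n}0.png").astype(np.float32)
    def prof(z,a,b):  # average over along-range a, lateral array b -> or swapped
        A,B=np.meshgrid(a,b); P=C0+A[...,None]*u+B[...,None]*v
        X=np.c_[P.reshape(-1,2),np.full(A.size,z)]; q=proj(n,X).astype(np.float32)
        s=cv2.remap(p,q[:,0].reshape(A.shape),q[:,1].reshape(A.shape),cv2.INTER_LINEAR); return s
    b=np.arange(-30,31,2.)
    s=prof(14,np.arange(-80,-62,2.),b).mean(1)
    print(n,"tongue lateral (b, BGRmean)"); print([(int(x),int(y)) for x,y in zip(b,s.mean(1))])
    a=np.arange(-100,-40,2.); s=prof(14,a,np.arange(-8,9,2.)).mean(0); print("tongue along"); print([(int(x),int(y)) for x,y in zip(a,s.mean(1))])
    b=np.arange(-46,47,2.); s=prof(46,np.arange(-20,21,4.),b).mean(1); print("roof lateral (b, B-R, mean)"); print([(int(x),int(y[0]-y[2]),int(y.mean())) for x,y in zip(b,s)])
    s=prof(46,b,np.arange(-30,31,4.)).mean(0); print("roof along"); print([(int(x),int(y[0]-y[2]),int(y.mean())) for x,y in zip(b,s)])
```

```text
top tongue lateral (b, BGRmean)
[(-30, 138), (-28, 139), (-26, 138), (-24, 133), (-22, 114), (-20, 95), (-18, 78), (-16, 76), (-14, 89), (-12, 96), (-10, 97), (-8, 98), (-6, 97), (-4, 97), (-2, 98), (0, 98), (2, 98), (4, 98), (6, 98), (8, 99), (10, 98), (12, 98), (14, 98), (16, 99), (18, 104), (20, 124), (22, 147), (24, 155), (26, 156), (28, 156), (30, 156)]
tongue along
[(-100, 158), (-98, 158), (-96, 157), (-94, 146), (-92, 120), (-90, 98), (-88, 93), (-86, 86), (-84, 72), (-82, 74), (-80, 90), (-78, 98), (-76, 98), (-74, 99), (-72, 99), (-70, 99), (-68, 99), (-66, 99), (-64, 99), (-62, 99), (-60, 99), (-58, 99), (-56, 95), (-54, 81), (-52, 67), (-50, 61), (-48, 60), (-46, 61), (-44, 60), (-42, 60)]
roof lateral (b, B-R, mean)
[(-46, -11, 112), (-44, -11, 108), (-42, -10, 102), (-40, -9, 94), (-38, -4, 74), (-36, 10, 54), (-34, 45, 57), (-32, 72, 70), (-30, 79, 75), (-28, 82, 76), (-26, 86, 77), (-24, 87, 77), (-22, 87, 77), (-20, 76, 79), (-18, 42, 86), (-16, 18, 94), (-14, 12, 96), (-12, 12, 97), (-10, 13, 96), (-8, 12, 96), (-6, 12, 96), (-4, 12, 96), (-2, 12, 97), (0, 12, 97), 
[... 2395 characters left out ...]
-5, 99), (46, -8, 117)]
roof along
[(-46, 0, 49), (-44, 0, 50), (-42, 1, 49), (-40, 2, 48), (-38, 3, 47), (-36, 8, 46), (-34, 22, 46), (-32, 42, 50), (-30, 59, 56), (-28, 66, 60), (-26, 67, 62), (-24, 66, 62), (-22, 65, 63), (-20, 63, 63), (-18, 57, 64), (-16, 44, 67), (-14, 31, 71), (-12, 24, 75), (-10, 23, 76), (-8, 23, 76), (-6, 23, 76), (-4, 23, 76), (-2, 23, 76), (0, 23, 76), (2, 23, 77), (4, 23, 77), (6, 23, 77), (8, 23, 76), (10, 23, 76), (12, 23, 76), (14, 23, 76), (16, 23, 77), (18, 23, 77), (20, 23, 77), (22, 22, 77), (24, 22, 77), (26, 23, 76), (28, 31, 73), (30, 45, 69), (32, 58, 66), (34, 62, 65), (36, 52, 70), (38, 32, 79), (40, 11, 86), (42, 0, 88), (44, -4, 83), (46, -5, 79)]
```

Run:
```python
from h import *
yaw=-10.8
u=np.array([np.cos(np.radians(yaw)),np.sin(np.radians(yaw))]); v=np.array([-u[1],u[0]])
C0=np.array([485.7,-95.6])+27.5*u; print(C0)
for n in ("top","scene"):
    p=cv2.imread(f"pics/{n}0.png").astype(np.float32)
    def prof(z,a,b):
        A,B=np.meshgrid(a,b); P=C0+A[...,None]*u+B[...,None]*v
        X=np.c_[P.reshape(-1,2),np.full(A.size,z)]; q=proj(n,X).astype(np.float32)
        return cv2.remap(p,q[:,0].reshape(A.shape),q[:,1].reshape(A.shape),cv2.INTER_LINEAR)
    for lo in (-30,24):
        b=np.arange(-36,37,2.)
        s=prof(21,np.arange(lo,lo+12,2.),b).mean(1)
        print(n,"lateral at",lo); print([(int(x),int(y)) for x,y in zip(b,s.mean(1))])
    a=np.arange(-56,57,2.); s=prof(21,a,np.arange(-16,17,2.)).mean(0); print("along"); print([(int(x),int(y)) for x,y in zip(a,s.mean(1))])
```

```text
[ 512.7128994  -100.75298615]
top lateral at -30
[(-36, 129), (-34, 128), (-32, 123), (-30, 103), (-28, 86), (-26, 94), (-24, 139), (-22, 176), (-20, 189), (-18, 195), (-16, 204), (-14, 208), (-12, 210), (-10, 209), (-8, 209), (-6, 209), (-4, 208), (-2, 205), (0, 204), (2, 204), (4, 203), (6, 201), (8, 196), (10, 193), (12, 192), (14, 192), (16, 196), (18, 199), (20, 198), (22, 196), (24, 189), (26, 158), (28, 130), (30, 126), (32, 129), (34, 130), (36, 131)]
top lateral at 24
[(-36, 157), (-34, 155), (-32, 154), (-30, 149), (-28, 129), (-26, 121), (-24, 154), (-22, 182), (-20, 185), (-18, 167), (-16, 140), (-14, 129), (-12, 126), (-10, 119), (-8, 115), (-6, 119), (-4, 124), (-2, 127), (0, 123), (2, 114), (4, 115), (6, 121), (8, 126), (10, 128), (12, 129), (14, 131), (16, 138), (18, 160), (20, 186), (22, 197), (24, 189), (26, 159), (28, 147), (30, 153), (32, 157), (34, 158), (36, 158)]
along
[(-56, 107), (-54, 88), (-52, 79), (-50, 77), (-48, 77), (-46, 77), (-44, 77), (-42, 79), (-40, 93), (-38, 133), (-36, 167), (-34, 175), (-32, 177), (-30, 193), (-28, 206), (-26, 208), (-24, 206)
[... 1247 characters left out ...]
6, 139), (28, 123), (30, 110), (32, 110), (34, 118), (36, 126)]
along
[(-56, 67), (-54, 65), (-52, 65), (-50, 66), (-48, 68), (-46, 71), (-44, 75), (-42, 83), (-40, 97), (-38, 116), (-36, 130), (-34, 138), (-32, 142), (-30, 149), (-28, 155), (-26, 158), (-24, 158), (-22, 156), (-20, 154), (-18, 152), (-16, 150), (-14, 149), (-12, 147), (-10, 146), (-8, 145), (-6, 146), (-4, 148), (-2, 150), (0, 151), (2, 151), (4, 151), (6, 150), (8, 146), (10, 136), (12, 120), (14, 104), (16, 94), (18, 89), (20, 86), (22, 85), (24, 87), (26, 91), (28, 96), (30, 106), (32, 119), (34, 134), (36, 145), (38, 151), (40, 152), (42, 151), (44, 147), (46, 140), (48, 134), (50, 131), (52, 130), (54, 129), (56, 129)]
```

>>> {"api": "servo_tool", "payload": {
  "offset": [
    [0, 0.16, 0.3],
    [0, 0, 0.5],
    [0, 0, 0.6],
    [0, 0, 0.7],
    [0, 0, 0.6],
    [0, 0, 0.5],
    [0, 0, 0.3],
    [0, 0, 0.1],
    [0, 0, 0],
    [0, 0, 0]
  ],
  "twist": [0, 0, 0, 0, 0, 0, 0, 0, 0, 0]
}}

```text
time: 7.8
ee_pos: [431.1, 145.0, 38.4]
orientation: [[0.989, -0.15, 0.0], [-0.15, -0.989, 0.0], [0.0, -0.0, -1.0]]
ft_force: [-0.4, 0.4, -1.3]
opening: 51.1
```

Run:
```python
from h import *
from bench import read_state
n="scene"
p,d=optics.capture(n); p=p[:,:,::-1]
cv2.imwrite(f"pics/{n}3full.png",p)
cv2.imwrite(f"pics/{n}3.png",cv2.resize(p[220:320,215:335],None,fx=6.5,fy=6,interpolation=cv2.INTER_CUBIC))
s=read_state();print(s["ee_pos"],s["orientation"][:,0],s["ft_force"],s["ft_torque"],s["opening"])
```

```text
[431.1226841  145.01826922  38.4714333 ] [ 9.88656626e-01 -1.50193333e-01  1.94714573e-04] [-0.20862513  0.27694307 -1.1457518 ] [-0.01512701  0.07515644 -0.01753527] 51.02955817923862
```

View pics/scene3.png

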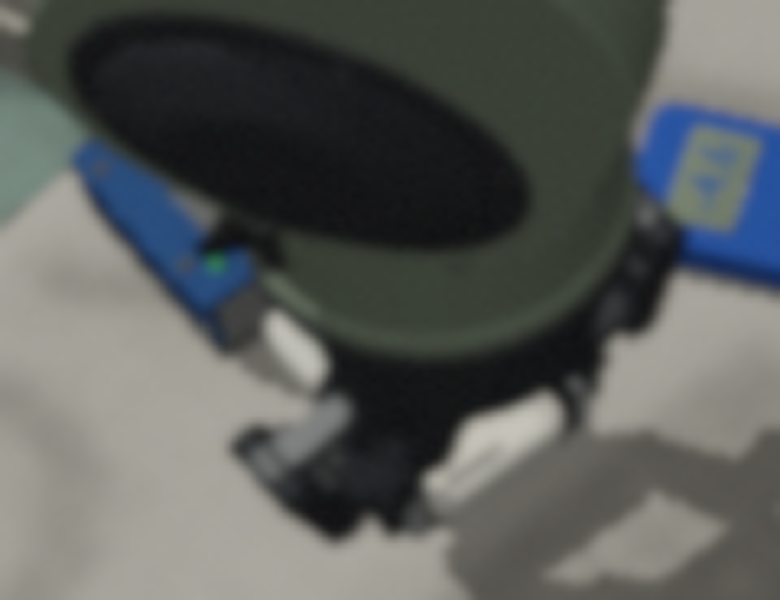

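Run:
```python
from h import *
p=cv2.imread("pics/scene3full.png")
u=np.array([.98866,-.1502]);v=np.array([.1502,.98866]);T=np.array([431.1,145.0])
M=np.array([512.7,132.5])
def pt(O,a,b,z): return np.r_[O+a*u+b*v,z]
S=6
im=cv2.resize(p[220:320,215:335],None,fx=S,fy=S,interpolation=cv2.INTER_CUBIC)
def line(X,c):
    q=((proj("scene",np.array(X))-[215,220]+.5)*S).astype(int); cv2.polylines(im,[q.reshape(-1,1,2)],False,c,1)
# logger left side: top edge and bottom edge, front
line([pt(T,20,26,36.8),pt(T,74.5,26,36.8),pt(T,74.5,0,36.8)],(0,0,255))
line([pt(T,20,26,15.8),pt(T,74.5,26,15.8),pt(T,74.5,26,36.8)],(0,255,255))
# dock hood left
line([pt(M,72,36,46),pt(M,0,36,46),pt(M,0,-36,46)],(0,255,0)); line([pt(M,0,36,46),pt(M,0,36,0)],(0,255,0))
line([pt(M,0,28,14),pt(M,0,28,41)],(255,0,255))
cv2.imwrite("pics/scene3o.png",im)
```

```text
(no output)
```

View pics/scene3o.png

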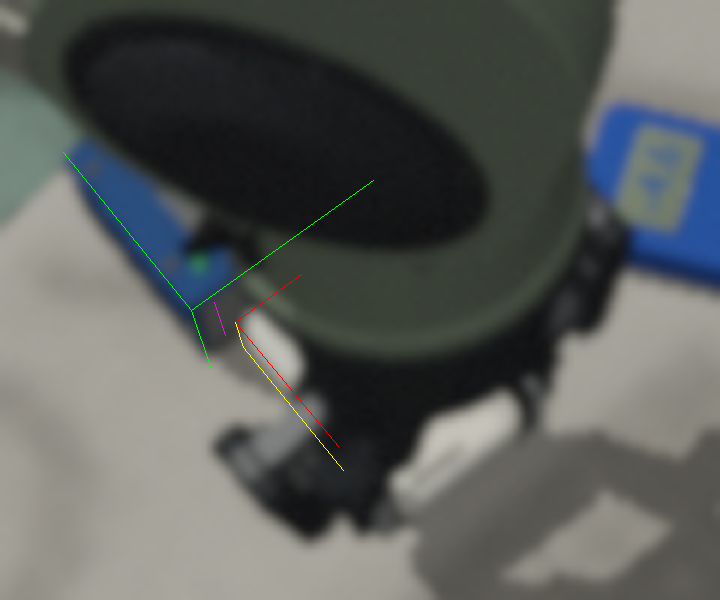

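The overlay agrees to about 1 mm for both the logger edge and the hood. I start sliding in and watch the force.

>>> {"api": "servo_tool", "payload": {
  "offset": [
    [0.1, 0, 0],
    [0.15, 0, 0],
    [0.15, 0, 0],
    [0.15, 0, 0],
    [0.15, 0, 0],
    [0.15, 0, 0],
    [0.15, 0, 0],
    [0.15, 0, 0],
    [0.1, 0, 0],
    [0, 0, 0]
  ],
  "twist": [0, 0, 0, 0, 0, 0, 0, 0, 0, 0]
}}

```text
time: 8.68
ee_pos: [443.6, 143.1, 38.3]
orientation: [[0.989, -0.15, 0.0], [-0.15, -0.989, 0.0], [0.0, -0.0, -1.0]]
ft_force: [0.8, 0.5, -0.9]
opening: 51.4
```

>>> {"api": "servo_tool", "payload": {
  "offset": [
    [0.1, 0, 0],
    [0.1, 0, 0],
    [0.1, 0, 0],
    [0.1, 0, 0],
    [0.1, 0, 0],
    [0.1, 0, 0],
    [0.1, 0, 0],
    [0.1, 0, 0],
    [0, 0, 0],
    [0, 0, 0]
  ],
  "twist": [0, 0, 0, 0, 0, 0, 0, 0, 0, 0]
}}

```text
time: 9.52
ee_pos: [451.4, 141.9, 38.3]
orientation: [[0.989, -0.15, 0.0], [-0.15, -0.989, 0.0], [0.0, -0.0, -1.0]]
ft_force: [-0.9, -0.0, -3.0]
opening: 51.0
```

>>> {"api": "servo_tool", "payload": {
  "offset": [
    [0.05, 0, 0.03],
    [0.05, 0, 0.03],
    [0.05, 0, 0.03],
    [0.05, 0, 0.03],
    [0.05, 0, 0],
    [0.05, 0, 0],
    [0.05, 0, 0],
    [0.05, 0, 0],
    [0, 0, 0],
    [0, 0, 0]
  ],
  "twist": [0, 0, 0, 0, 0, 0, 0, 0, 0, 0]
}}

```text
time: 10.35
ee_pos: [455.4, 141.3, 37.1]
orientation: [[0.989, -0.15, 0.0], [-0.15, -0.989, 0.0], [0.0, -0.0, -1.0]]
ft_force: [-0.1, -0.1, -2.8]
opening: 51.2
```

>>> {"api": "servo_tool", "payload": {
  "offset": [
    [0.05, 0, 0.02],
    [0.05, 0, 0.02],
    [0.05, 0, 0.02],
    [0.05, 0, 0],
    [0.05, 0, 0],
    [0.05, 0, 0],
    [0.05, 0, 0],
    [0.05, 0, 0],
    [0, 0, 0],
    [0, 0, 0]
  ],
  "twist": [0, 0, 0, 0, 0, 0, 0, 0, 0, 0]
}}

```text
time: 11.18
ee_pos: [458.9, 140.8, 36.6]
orientation: [[0.989, -0.15, -0.001], [-0.15, -0.989, 0.0], [-0.001, 0.0, -1.0]]
ft_force: [-5.2, 1.5, 5.7]
opening: 51.4
```

Deck contact showed (Fz went from -2.8 to +5.7 N), so I raise slightly to unload it and go on.

>>> {"api": "servo_tool", "payload": {
  "offset": [
    [0, 0, -0.04],
    [0, 0, 0],
    [0.04, 0, 0],
    [0.04, 0, 0],
    [0.04, 0, 0],
    [0.04, 0, 0],
    [0.04, 0, 0],
    [0, 0, 0],
    [0, 0, 0],
    [0, 0, 0]
  ],
  "twist": [0, 0, 0, 0, 0, 0, 0, 0, 0, 0]
}}

```text
time: 12.02
ee_pos: [461.3, 140.4, 36.9]
orientation: [[0.989, -0.15, 0.0], [-0.15, -0.989, 0.0], [0.0, -0.0, -1.0]]
ft_force: [0.2, 0.2, -2.0]
opening: 51.5
```

Front is now about 22 mm inside the mouth, so the stop may come any time. From the earlier lag (0.4 mm at about 5 N), stiffness along the push is about 13 N/mm. Steps of about 1 mm per call therefore stay well under 22 N.

>>> {"api": "servo_tool", "payload": {
  "offset": [
    [0.02, 0, 0],
    [0.02, 0, 0],
    [0.02, 0, 0],
    [0.02, 0, 0],
    [0.02, 0, 0],
    [0, 0, 0],
    [0, 0, 0],
    [0, 0, 0],
    [0, 0, 0],
    [0, 0, 0]
  ],
  "twist": [0, 0, 0, 0, 0, 0, 0, 0, 0, 0]
}}

```text
time: 12.85
ee_pos: [462.2, 140.3, 36.9]
orientation: [[0.989, -0.15, 0.0], [-0.15, -0.989, 0.0], [0.0, -0.0, -1.0]]
ft_force: [-1.6, -0.0, -2.1]
opening: 50.9
```

>>> {"api": "servo_tool", "payload": {
  "offset": [
    [0.02, 0, 0],
    [0.02, 0, 0],
    [0.02, 0, 0],
    [0.02, 0, 0],
    [0.02, 0, 0],
    [0, 0, 0],
    [0, 0, 0],
    [0, 0, 0],
    [0, 0, 0],
    [0, 0, 0]
  ],
  "twist": [0, 0, 0, 0, 0, 0, 0, 0, 0, 0]
}}

```text
time: 13.68
ee_pos: [463.2, 140.1, 36.9]
orientation: [[0.989, -0.15, 0.0], [-0.15, -0.989, 0.0], [0.0, -0.0, -1.0]]
ft_force: [-0.1, -0.2, -1.4]
opening: 51.3
```

>>> {"api": "servo_tool", "payload": {
  "offset": [
    [0.02, 0, 0],
    [0.02, 0, 0],
    [0.02, 0, 0],
    [0.02, 0, 0],
    [0.02, 0, 0],
    [0, 0, 0],
    [0, 0, 0],
    [0, 0, 0],
    [0, 0, 0],
    [0, 0, 0]
  ],
  "twist": [0, 0, 0, 0, 0, 0, 0, 0, 0, 0]
}}

```text
time: 14.52
ee_pos: [464.2, 139.9, 36.9]
orientation: [[0.989, -0.15, 0.0], [-0.15, -0.989, 0.0], [0.0, -0.0, -1.0]]
ft_force: [0.1, -1.0, -2.6]
opening: 51.3
```

>>> {"api": "servo_tool", "payload": {
  "offset": [
    [0.02, 0, 0],
    [0.02, 0, 0],
    [0.02, 0, 0],
    [0.02, 0, 0],
    [0.02, 0, 0],
    [0, 0, 0],
    [0, 0, 0],
    [0, 0, 0],
    [0, 0, 0],
    [0, 0, 0]
  ],
  "twist": [0, 0, 0, 0, 0, 0, 0, 0, 0, 0]
}}

```text
time: 15.35
ee_pos: [465.2, 139.8, 36.9]
orientation: [[0.989, -0.15, 0.0], [-0.15, -0.989, 0.0], [0.0, -0.0, -1.0]]
ft_force: [-1.6, -0.2, -2.3]
opening: 51.3
```

>>> {"api": "servo_tool", "payload": {
  "offset": [
    [0.02, 0, 0],
    [0.02, 0, 0],
    [0.02, 0, 0],
    [0.02, 0, 0],
    [0.02, 0, 0],
    [0, 0, 0],
    [0, 0, 0],
    [0, 0, 0],
    [0, 0, 0],
    [0, 0, 0]
  ],
  "twist": [0, 0, 0, 0, 0, 0, 0, 0, 0, 0]
}}

```text
time: 16.18
ee_pos: [466.2, 139.6, 36.9]
orientation: [[0.989, -0.15, 0.0], [-0.15, -0.989, 0.0], [0.0, -0.0, -1.0]]
ft_force: [-0.7, -0.0, -1.6]
opening: 51.4
```

>>> {"api": "servo_tool", "payload": {
  "offset": [
    [0.02, 0, 0],
    [0.02, 0, 0],
    [0.02, 0, 0],
    [0.02, 0, 0],
    [0.02, 0, 0],
    [0, 0, 0],
    [0, 0, 0],
    [0, 0, 0],
    [0, 0, 0],
    [0, 0, 0]
  ],
  "twist": [0, 0, 0, 0, 0, 0, 0, 0, 0, 0]
}}

```text
time: 17.02
ee_pos: [467.2, 139.5, 36.9]
orientation: [[0.989, -0.15, 0.0], [-0.15, -0.989, 0.0], [0.0, -0.0, -1.0]]
ft_force: [-0.6, -0.1, -2.4]
opening: 51.5
```

>>> {"api": "servo_tool", "payload": {
  "offset": [
    [0.02, 0, 0],
    [0.02, 0, 0],
    [0.02, 0, 0],
    [0.02, 0, 0],
    [0.02, 0, 0],
    [0, 0, 0],
    [0, 0, 0],
    [0, 0, 0],
    [0, 0, 0],
    [0, 0, 0]
  ],
  "twist": [0, 0, 0, 0, 0, 0, 0, 0, 0, 0]
}}

```text
time: 17.85
ee_pos: [468.2, 139.3, 36.9]
orientation: [[0.989, -0.15, 0.0], [-0.15, -0.989, 0.0], [0.0, -0.0, -1.0]]
ft_force: [-0.1, -0.2, -2.1]
opening: 51.0
```

>>> {"api": "servo_tool", "payload": {
  "offset": [
    [0.02, 0, 0],
    [0.02, 0, 0],
    [0.02, 0, 0],
    [0.02, 0, 0],
    [0.02, 0, 0],
    [0, 0, 0],
    [0, 0, 0],
    [0, 0, 0],
    [0, 0, 0],
    [0, 0, 0]
  ],
  "twist": [0, 0, 0, 0, 0, 0, 0, 0, 0, 0]
}}

```text
time: 18.68
ee_pos: [469.1, 139.2, 36.9]
orientation: [[0.989, -0.15, 0.0], [-0.15, -0.989, 0.0], [0.0, -0.0, -1.0]]
ft_force: [-0.5, -0.5, -1.4]
opening: 51.7
```

>>> {"api": "servo_tool", "payload": {
  "offset": [
    [0.02, 0, 0],
    [0.02, 0, 0],
    [0.02, 0, 0],
    [0.02, 0, 0],
    [0.02, 0, 0],
    [0, 0, 0],
    [0, 0, 0],
    [0, 0, 0],
    [0, 0, 0],
    [0, 0, 0]
  ],
  "twist": [0, 0, 0, 0, 0, 0, 0, 0, 0, 0]
}}

```text
time: 19.52
ee_pos: [470.1, 139.0, 36.9]
orientation: [[0.989, -0.15, 0.0], [-0.15, -0.989, 0.0], [0.0, -0.0, -1.0]]
ft_force: [-1.5, 1.0, -2.5]
opening: 50.9
```

>>> {"api": "servo_tool", "payload": {
  "offset": [
    [0.02, 0, 0],
    [0.02, 0, 0],
    [0.02, 0, 0],
    [0.02, 0, 0],
    [0.02, 0, 0],
    [0, 0, 0],
    [0, 0, 0],
    [0, 0, 0],
    [0, 0, 0],
    [0, 0, 0]
  ],
  "twist": [0, 0, 0, 0, 0, 0, 0, 0, 0, 0]
}}

```text
time: 20.35
ee_pos: [471.1, 138.9, 36.9]
orientation: [[0.989, -0.15, 0.0], [-0.15, -0.989, 0.0], [0.0, -0.0, -1.0]]
ft_force: [-0.5, -0.2, -2.1]
opening: 51.0
```

>>> {"api": "servo_tool", "payload": {
  "offset": [
    [0.02, 0, 0],
    [0.02, 0, 0],
    [0.02, 0, 0],
    [0.02, 0, 0],
    [0.02, 0, 0],
    [0, 0, 0],
    [0, 0, 0],
    [0, 0, 0],
    [0, 0, 0],
    [0, 0, 0]
  ],
  "twist": [0, 0, 0, 0, 0, 0, 0, 0, 0, 0]
}}

```text
time: 21.18
ee_pos: [472.1, 138.7, 36.9]
orientation: [[0.989, -0.15, 0.0], [-0.15, -0.989, 0.0], [0.0, -0.0, -1.0]]
ft_force: [-0.3, -0.1, -2.3]
opening: 51.4
```

>>> {"api": "servo_tool", "payload": {
  "offset": [
    [0.02, 0, 0],
    [0.02, 0, 0],
    [0.02, 0, 0],
    [0.02, 0, 0],
    [0.02, 0, 0],
    [0.01, 0, 0],
    [0, 0, 0],
    [0, 0, 0],
    [0, 0, 0],
    [0, 0, 0]
  ],
  "twist": [0, 0, 0, 0, 0, 0, 0, 0, 0, 0]
}}

```text
time: 22.02
ee_pos: [473.2, 138.6, 36.9]
orientation: [[0.989, -0.15, 0.0], [-0.15, -0.989, 0.0], [0.0, -0.0, -1.0]]
ft_force: [-0.7, -0.5, -1.9]
opening: 51.2
```

>>> {"api": "servo_tool", "payload": {
  "offset": [
    [0.02, 0, 0],
    [0.02, 0, 0],
    [0.02, 0, 0],
    [0.02, 0, 0],
    [0.02, 0, 0],
    [0.01, 0, 0],
    [0, 0, 0],
    [0, 0, 0],
    [0, 0, 0],
    [0, 0, 0]
  ],
  "twist": [0, 0, 0, 0, 0, 0, 0, 0, 0, 0]
}}

```text
time: 22.85
ee_pos: [474.3, 138.4, 36.9]
orientation: [[0.989, -0.15, 0.0], [-0.15, -0.989, 0.0], [0.0, -0.0, -1.0]]
ft_force: [-0.7, 0.4, -1.8]
opening: 51.1
```

>>> {"api": "servo_tool", "payload": {
  "offset": [
    [0.02, 0, 0],
    [0.02, 0, 0],
    [0.02, 0, 0],
    [0.02, 0, 0],
    [0.02, 0, 0],
    [0.01, 0, 0],
    [0, 0, 0],
    [0, 0, 0],
    [0, 0, 0],
    [0, 0, 0]
  ],
  "twist": [0, 0, 0, 0, 0, 0, 0, 0, 0, 0]
}}

```text
time: 23.68
ee_pos: [475.4, 138.3, 36.9]
orientation: [[0.989, -0.15, 0.0], [-0.15, -0.989, 0.0], [0.0, -0.0, -1.0]]
ft_force: [-1.0, -0.1, -2.5]
opening: 51.0
```

>>> {"api": "servo_tool", "payload": {
  "offset": [
    [0.02, 0, 0],
    [0.02, 0, 0],
    [0.02, 0, 0],
    [0.02, 0, 0],
    [0.02, 0, 0],
    [0.01, 0, 0],
    [0, 0, 0],
    [0, 0, 0],
    [0, 0, 0],
    [0, 0, 0]
  ],
  "twist": [0, 0, 0, 0, 0, 0, 0, 0, 0, 0]
}}

```text
time: 24.52
ee_pos: [476.5, 138.1, 36.9]
orientation: [[0.989, -0.15, 0.0], [-0.15, -0.989, 0.0], [0.0, -0.0, -1.0]]
ft_force: [-1.5, -0.3, -2.2]
opening: 51.4
```

>>> {"api": "servo_tool", "payload": {
  "offset": [
    [0.02, 0, 0],
    [0.02, 0, 0],
    [0.02, 0, 0],
    [0.02, 0, 0],
    [0.02, 0, 0],
    [0, 0, 0],
    [0, 0, 0],
    [0, 0, 0],
    [0, 0, 0],
    [0, 0, 0]
  ],
  "twist": [0, 0, 0, 0, 0, 0, 0, 0, 0, 0]
}}

```text
time: 25.35
ee_pos: [477.5, 137.9, 36.9]
orientation: [[0.989, -0.15, 0.0], [-0.15, -0.989, 0.0], [0.0, -0.0, -1.0]]
ft_force: [-0.8, 0.3, -1.9]
opening: 51.4
```

>>> {"api": "servo_tool", "payload": {
  "offset": [
    [0.02, 0, 0],
    [0.02, 0, 0],
    [0.02, 0, 0],
    [0.02, 0, 0],
    [0.02, 0, 0],
    [0, 0, 0],
    [0, 0, 0],
    [0, 0, 0],
    [0, 0, 0],
    [0, 0, 0]
  ],
  "twist": [0, 0, 0, 0, 0, 0, 0, 0, 0, 0]
}}

```text
time: 26.18
ee_pos: [478.4, 137.8, 36.9]
orientation: [[0.989, -0.15, 0.0], [-0.15, -0.989, 0.0], [0.0, -0.0, -1.0]]
ft_force: [-1.3, 0.9, -2.9]
opening: 50.8
```

>>> {"api": "servo_tool", "payload": {
  "offset": [
    [0.02, 0, 0],
    [0.02, 0, 0],
    [0.02, 0, 0],
    [0.02, 0, 0],
    [0.02, 0, 0],
    [0, 0, 0],
    [0, 0, 0],
    [0, 0, 0],
    [0, 0, 0],
    [0, 0, 0]
  ],
  "twist": [0, 0, 0, 0, 0, 0, 0, 0, 0, 0]
}}

```text
time: 27.02
ee_pos: [479.4, 137.6, 36.9]
orientation: [[0.989, -0.15, 0.0], [-0.15, -0.989, 0.0], [0.0, -0.0, -1.0]]
ft_force: [-1.9, 0.3, -3.4]
opening: 50.9
```

>>> {"api": "servo_tool", "payload": {
  "offset": [
    [0.02, 0, 0],
    [0.02, 0, 0],
    [0.02, 0, 0],
    [0.02, 0, 0],
    [0.02, 0, 0],
    [0, 0, 0],
    [0, 0, 0],
    [0, 0, 0],
    [0, 0, 0],
    [0, 0, 0]
  ],
  "twist": [0, 0, 0, 0, 0, 0, 0, 0, 0, 0]
}}

```text
time: 27.85
ee_pos: [480.4, 137.5, 36.9]
orientation: [[0.989, -0.15, 0.0], [-0.15, -0.989, 0.0], [0.0, -0.0, -1.0]]
ft_force: [-1.1, -0.6, -1.8]
opening: 51.4
```

>>> {"api": "servo_tool", "payload": {
  "offset": [
    [0.02, 0, 0],
    [0.02, 0, 0],
    [0.02, 0, 0],
    [0.02, 0, 0],
    [0.02, 0, 0],
    [0, 0, 0],
    [0, 0, 0],
    [0, 0, 0],
    [0, 0, 0],
    [0, 0, 0]
  ],
  "twist": [0, 0, 0, 0, 0, 0, 0, 0, 0, 0]
}}

```text
time: 28.68
ee_pos: [481.4, 137.3, 36.9]
orientation: [[0.989, -0.15, 0.0], [-0.15, -0.989, 0.0], [0.0, -0.0, -1.0]]
ft_force: [-0.0, -0.0, -2.8]
opening: 51.3
```

>>> {"api": "servo_tool", "payload": {
  "offset": [
    [0.02, 0, 0],
    [0.02, 0, 0],
    [0.02, 0, 0],
    [0.02, 0, 0],
    [0.02, 0, 0],
    [0, 0, 0],
    [0, 0, 0],
    [0, 0, 0],
    [0, 0, 0],
    [0, 0, 0]
  ],
  "twist": [0, 0, 0, 0, 0, 0, 0, 0, 0, 0]
}}

```text
time: 29.52
ee_pos: [482.4, 137.2, 36.9]
orientation: [[0.989, -0.15, 0.0], [-0.15, -0.989, 0.0], [0.0, -0.0, -1.0]]
ft_force: [-0.6, -1.0, -2.2]
opening: 51.1
```

>>> {"api": "servo_tool", "payload": {
  "offset": [
    [0.02, 0, 0],
    [0.02, 0, 0],
    [0.02, 0, 0],
    [0.02, 0, 0],
    [0.02, 0, 0],
    [0, 0, 0],
    [0, 0, 0],
    [0, 0, 0],
    [0, 0, 0],
    [0, 0, 0]
  ],
  "twist": [0, 0, 0, 0, 0, 0, 0, 0, 0, 0]
}}

```text
time: 30.35
ee_pos: [483.4, 137.0, 36.9]
orientation: [[0.989, -0.15, 0.0], [-0.15, -0.989, 0.0], [0.0, -0.0, -1.0]]
ft_force: [-0.6, -0.5, -3.3]
opening: 51.3
```

>>> {"api": "servo_tool", "payload": {
  "offset": [
    [0.02, 0, 0],
    [0.02, 0, 0],
    [0.02, 0, 0],
    [0.02, 0, 0],
    [0.02, 0, 0],
    [0, 0, 0],
    [0, 0, 0],
    [0, 0, 0],
    [0, 0, 0],
    [0, 0, 0]
  ],
  "twist": [0, 0, 0, 0, 0, 0, 0, 0, 0, 0]
}}

```text
time: 31.18
ee_pos: [484.3, 136.9, 36.9]
orientation: [[0.989, -0.15, -0.0], [-0.15, -0.989, -0.0], [-0.0, 0.0, -1.0]]
ft_force: [-1.2, -0.1, -2.5]
opening: 51.3
```

>>> {"api": "servo_tool", "payload": {
  "offset": [
    [0.02, 0, 0],
    [0.02, 0, 0],
    [0.02, 0, 0],
    [0.02, 0, 0],
    [0.02, 0, 0],
    [0, 0, 0],
    [0, 0, 0],
    [0, 0, 0],
    [0, 0, 0],
    [0, 0, 0]
  ],
  "twist": [0, 0, 0, 0, 0, 0, 0, 0, 0, 0]
}}

```text
time: 32.02
ee_pos: [485.4, 136.7, 36.9]
orientation: [[0.989, -0.15, 0.0], [-0.15, -0.989, 0.0], [0.0, -0.0, -1.0]]
ft_force: [-1.0, -0.1, -2.6]
opening: 51.4
```

>>> {"api": "servo_tool", "payload": {
  "offset": [
    [0.02, 0, 0],
    [0.02, 0, 0],
    [0.02, 0, 0],
    [0.02, 0, 0],
    [0.02, 0, 0],
    [0.01, 0, 0],
    [0, 0, 0],
    [0, 0, 0],
    [0, 0, 0],
    [0, 0, 0]
  ],
  "twist": [0, 0, 0, 0, 0, 0, 0, 0, 0, 0]
}}

```text
time: 32.85
ee_pos: [486.4, 136.6, 36.9]
orientation: [[0.989, -0.15, 0.0], [-0.15, -0.989, 0.0], [0.0, -0.0, -1.0]]
ft_force: [-1.1, -0.3, -2.4]
opening: 51.5
```

>>> {"api": "servo_tool", "payload": {
  "offset": [
    [0.02, 0, 0],
    [0.02, 0, 0],
    [0.02, 0, 0],
    [0.02, 0, 0],
    [0.02, 0, 0],
    [0.01, 0, 0],
    [0, 0, 0],
    [0, 0, 0],
    [0, 0, 0],
    [0, 0, 0]
  ],
  "twist": [0, 0, 0, 0, 0, 0, 0, 0, 0, 0]
}}

```text
time: 33.68
ee_pos: [487.5, 136.4, 36.9]
orientation: [[0.989, -0.15, 0.0], [-0.15, -0.989, 0.0], [0.0, -0.0, -1.0]]
ft_force: [-1.1, 0.1, -2.4]
opening: 51.2
```

>>> {"api": "servo_tool", "payload": {
  "offset": [
    [0.02, 0, 0],
    [0.02, 0, 0],
    [0.02, 0, 0],
    [0.02, 0, 0],
    [0.02, 0, 0],
    [0.01, 0, 0],
    [0, 0, 0],
    [0, 0, 0],
    [0, 0, 0],
    [0, 0, 0]
  ],
  "twist": [0, 0, 0, 0, 0, 0, 0, 0, 0, 0]
}}

```text
time: 34.52
ee_pos: [487.9, 136.3, 36.8]
orientation: [[0.989, -0.15, -0.001], [-0.15, -0.989, -0.0], [-0.001, 0.0, -1.0]]
ft_force: [-6.1, 2.4, -1.3]
opening: 51.4
```

The force jumped to 6 N and the motion stalled. One more 0.5 mm should tell stop from drag.

>>> {"api": "servo_tool", "payload": {
  "offset": [
    [0.01, 0, 0],
    [0.01, 0, 0],
    [0.01, 0, 0],
    [0.01, 0, 0],
    [0.01, 0, 0],
    [0, 0, 0],
    [0, 0, 0],
    [0, 0, 0],
    [0, 0, 0],
    [0, 0, 0]
  ],
  "twist": [0, 0, 0, 0, 0, 0, 0, 0, 0, 0]
}}

```text
time: 35.35
ee_pos: [487.9, 136.3, 36.7]
orientation: [[0.989, -0.15, -0.002], [-0.15, -0.989, -0.0], [-0.002, 0.001, -1.0]]
ft_force: [-9.2, 1.8, 1.1]
opening: 51.4
```

Home: no advance with the force rising to 9 N. I let go and rise.

>>> {"api": "servo_tool", "payload": {
  "offset": [
    [0, 0, 0],
    [0, 0, 0],
    [0, 0, 0],
    [0, 0, 0],
    [0, 0, 0],
    [0, 0, 0],
    [0, 0, 0],
    [0, 0, 0],
    [0, 0, 0],
    [0, 0, 0]
  ],
  "twist": [0, 0, 0, 0, 0, 0, 0, 0, 0, 0],
  "grip": 1
}}

```text
time: 36.18
ee_pos: [489.1, 136.1, 36.9]
orientation: [[0.989, -0.15, -0.0], [-0.15, -0.989, 0.0], [-0.0, -0.0, -1.0]]
ft_force: [-0.3, -0.3, 0.2]
opening: 85.4
```

>>> {"api": "servo_tool", "payload": {
  "offset": [
    [0, 0, -0.3],
    [0, 0, -0.6],
    [0, 0, -1],
    [0, 0, -1.5],
    [0, 0, -2],
    [-0.5, 0, -2],
    [-1, 0, -2],
    [-2, 0, -2],
    [-3, 0, -2],
    [-3, 0, -2]
  ],
  "twist": [0, 0, 0, 0, 0, 0, 0, 0, 0, 0]
}}

```text
time: 37.02
ee_pos: [394.1, 150.2, 192.4]
orientation: [[0.989, -0.151, 0.001], [-0.151, -0.989, 0.0], [0.001, -0.0, -1.0]]
ft_force: [-0.6, 0.7, 1.6]
opening: 85.6
```

Run:
```python
from h import *
from bench import read_state
n="scene"
p,d=optics.capture(n); p=p[:,:,::-1]
cv2.imwrite(f"pics/{n}4full.png",p)
cv2.imwrite(f"pics/{n}4.png",cv2.resize(p[200:320,200:345],None,fx=5,fy=5,interpolation=cv2.INTER_CUBIC))
s=read_state();print(s["time"],s["ee_pos"],s["ft_force"],s["opening"])
```

```text
37.0667 [390.11861379 151.04799732 195.12010147] [0.6028871  1.80413119 6.05911471] 85.1916979588794
```

View pics/scene4.png

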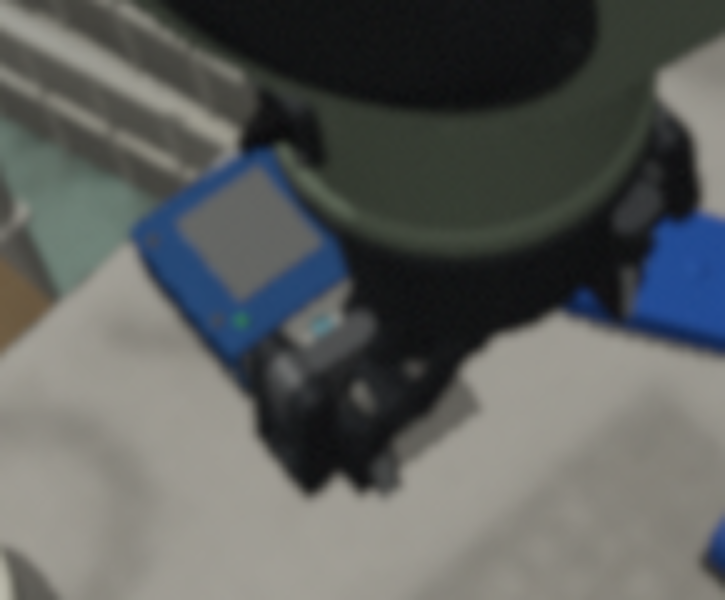

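The gripper still hides the logger, so I clear the view.

>>> {"api": "servo_tool", "payload": {
  "offset": [
    [0, 0.6, -0.5],
    [0, 1.5, -0.5],
    [0, 2.5, -0.5],
    [0, 3, 0],
    [0, 3, 0],
    [0, 3, 0],
    [0, 3, 0],
    [0, 3, 0],
    [0, 2, 0],
    [0, 1, 0]
  ],
  "twist": [0, 0, 0, 0, 0, 0, 0, 0, 0, 0]
}}

```text
time: 37.9
ee_pos: [360.7, -75.9, 206.4]
orientation: [[0.988, -0.154, 0.001], [-0.154, -0.988, -0.0], [0.001, 0.0, -1.0]]
ft_force: [-0.2, 0.4, 0.4]
opening: 85.4
```

Run:
```python
from h import *
from bench import read_state
for n in ("scene","top"):
    p,d=optics.capture(n); p=p[:,:,::-1]
    cv2.imwrite(f"pics/{n}5full.png",p)
    x0,y0=(200,170) if n=="scene" else (200,150)
    cv2.imwrite(f"pics/{n}5.png",cv2.resize(p[y0:y0+140,x0:x0+160],None,fx=4,fy=4,interpolation=cv2.INTER_CUBIC))
s=read_state();print(s["time"],s["ee_pos"],s["ft_force"],s["opening"])
```

```text
38.0 [361.03956758 -74.90939809 206.35583778] [-0.65014233  0.34252923  0.20307294] 85.41467584378466
```

View pics/scene5.png

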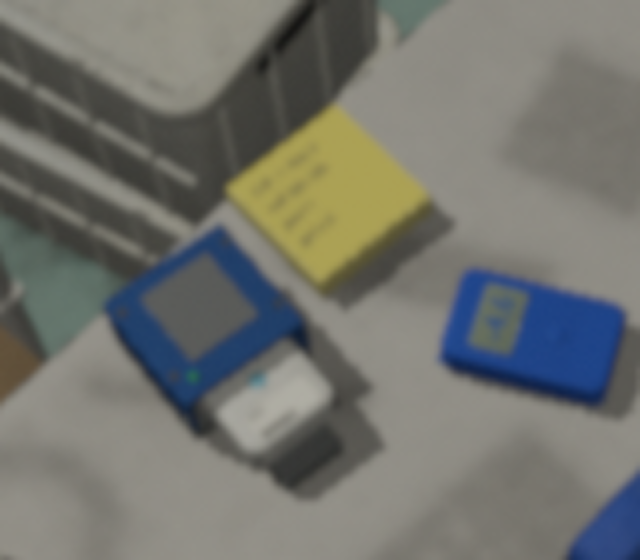

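View pics/top5full.png

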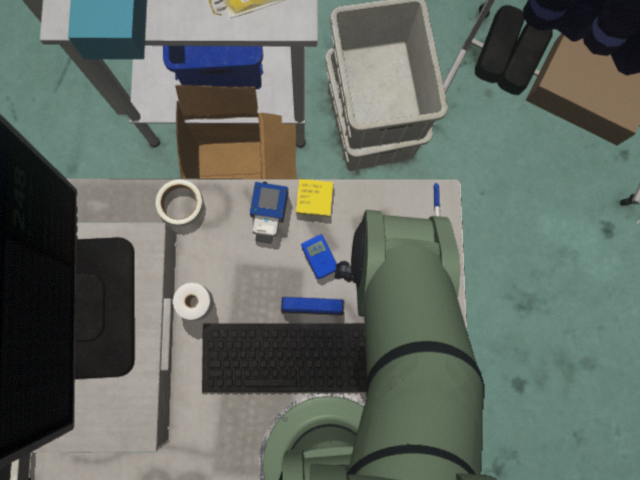

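The logger sits in the dock at scene crop (275,400), with the bystanders in place. I check from the image how far its rear stands out, in case letting go moved it.

Run:
```python
from h import *
u=np.array([.98866,-.1502]);v=np.array([.1502,.98866]);M=np.array([512.7,132.5])
a=np.arange(-50,12,1.);b=np.arange(-10,11,2.)
for n in ("top","scene"):
    p=cv2.imread(f"pics/{n}5full.png").astype(np.float32)
    for z,nm in ((35,"logger"),):
        A,B=np.meshgrid(a,b);P=M+A[...,None]*u+B[...,None]*v
        q=proj(n,np.c_[P.reshape(-1,2),np.full(A.size,z)]).astype(np.float32)
        s=cv2.remap(p,q[:,0].reshape(A.shape),q[:,1].reshape(A.shape),cv2.INTER_LINEAR).mean((0,2))
        print(n,[(int(x),int(y)) for x,y in zip(a,s)][::2])
    # bystanders
for n in ("top","scene"):
    d=cv2.absdiff(cv2.imread(f"pics/{n}0.png"),cv2.imread(f"pics/{n}5full.png")).max(2)
    for k,X in dict(pad=[559,27,20],tape=[560,320,20],roll=[360,285,53]).items():
        c=proj(n,[X])[0].astype(int); print(n,k,c,d[c[1]-22:c[1]+22,c[0]-18:c[0]+18].max())
```

```text
top [(-50, 63), (-48, 65), (-46, 65), (-44, 65), (-42, 67), (-40, 72), (-38, 87), (-36, 127), (-34, 166), (-32, 176), (-30, 176), (-28, 194), (-26, 212), (-24, 217), (-22, 216), (-20, 214), (-18, 211), (-16, 206), (-14, 201), (-12, 198), (-10, 192), (-8, 185), (-6, 166), (-4, 137), (-2, 120), (0, 115), (2, 96), (4, 82), (6, 80), (8, 82), (10, 82)]
scene [(-50, 53), (-48, 54), (-46, 57), (-44, 65), (-42, 74), (-40, 83), (-38, 96), (-36, 116), (-34, 135), (-32, 142), (-30, 145), (-28, 153), (-26, 163), (-24, 168), (-22, 168), (-20, 167), (-18, 165), (-16, 163), (-14, 161), (-12, 159), (-10, 156), (-8, 149), (-6, 135), (-4, 117), (-2, 105), (0, 102), (2, 97), (4, 85), (6, 72), (8, 65), (10, 66)]
top pad [315 198] 12
top tape [181 197] 12
top roll [191 287] 13
scene pad [283 217] 9
scene tape [173 318] 9
scene roll [261 374] 9
```

```bash
python3 -c "
from bench import workorder,read_state
print(workorder.sign_off()); print(read_state()['time'])"
```

```text
the job is handed in; nothing more can be done
None
the job is handed in; nothing more can be done
```

The white logger is in the readout dock, display up and display end first, pushed home and released. I handed the job in at about 38 s of the 48 s allowed.

- **Home:** sliding in met about 1–2 N of drag. Near 50 mm depth the logger stopped advancing, and the force rose from 6 to 9 N with an extra 0.5 mm of push, which is the rigid stop. It stayed well below 22 N in every reading.
- **After letting go:** the rear end stands about 36 mm outside the mouth in both views. That agrees with where the gripper left it, to about 1 mm, so it did not visibly back out. The pin itself cannot be seen, so this rests on the force and the geometry.
- **Bystanders:** the pad, tape and label roll look unchanged against the first pictures. The marker was partly hidden by the arm at the end, and the arm never worked near it.
- **Disagreements:** the depth-based and colour-based measurements of the dock's sideways position differed by about 4 mm. I used the colour edges, corrected by the logger's position as gripped. Also, while lowering onto the deck I pressed on it briefly with about 8 N, then eased off 0.4 mm.

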